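# Tip the grinding ball into the blue bowl under the low shelf

## Robot

A 6-joint arm with a two-finger parallel gripper is mounted at the origin on the work surface. World frame = base frame: x ahead of the robot, y to its left, z up, the work surface at z = 0. Lengths are in mm, angles in degrees, forces in N, time in s.
With the tool pointing down it reaches from about 350 to 850 mm from the base axis. Payload 8.1 kg.
Tool frame: the origin (TCP) lies at the very end of the fingers, on their centre line; the grasp point (between the pads) lies 19 mm behind it; z points along the fingers, y is the line along which they close (so a half turn about z gives the same grasp; the last joint's range is limited). The gripper opens to 85 mm and grips with 20 to 120 N. Pads are 22 mm wide; open, the fingers measure 114 mm over their backs; the gripper's body (76 mm by 85 mm) begins 54 mm behind the grasp point. The pads swing forward as they close: fully open they stand 13 mm farther back than shut.
Start: joints at [-75.539, 7.471, 85.268, -0, 87.261, -4.893], TCP at [198.867, -566.089, 231.292] pointing down, gripper open.
Joint ranges: [-169.43, 169.43], [-51.17, 129.36], [1.28, 143.12], [-76.62, 256.62], [0, 156.53], [-152.29, 152.29]. Speed limits (degrees/s): [136.94, 136.94, 159.86, 180, 180, 180].

## Interface

Orientations are given as [roll, pitch, yaw] about the fixed x, y, z axes, in that order (R = Rz(yaw) Ry(pitch) Rx(roll)).
In Python, from bench import sense, eyes, job, models gives the robot as it stands. The module is installed in compiled form; this text tells all that it offers.
- The arm moves only by the tool apply_moves, never from a script. Its argument "rows" is a list of rows, each a list of 6 numbers: the shift along the tool's x, y, z in mm, then the turn, a rotation vector about the tool's x, y, z in rad. In form: [[dx, dy, dz, rx, ry, rz], ...]. A call has exactly 5 rows; each row shifts and turns the commanded pose from where the row before left it, along the tool's axes as they then stand; what a row does not reach is not made up. A row lasts 1/8 s, in which the tool goes at most 62.5 mm and 10.7 degrees, less where a joint would pass 70% of its speed; a pose out of reach is approached as far as the arm can. A call is refused whole if a number of a shift passes 62.5 or a number of a turn 0.188, either way. A call with a gripper value outside its range is refused whole. "fingers" is the finger opening in mm, from 0 to 85.4, set as the call begins (left out, the last holds). The fingers move at their own pace and stop on an object; "grip_force" is the grip in N (left out, the last holds). Time passes only in rows, so rows that do not move let the fingers close, or fill a call up. It gives the time, the measured TCP pose, the force, the opening and the grip force at its end, in the units of the state.
- sense(): the state, without advancing time (a new reading comes with each control period).
- eyes.snapshot(name): name is "scene" or "side" or "wrist"; returns (picture, depth): 384x512x3 uint8, red, green, blue; 384x512 float32, mm along the optical axis (not along the pixel's ray), 0 where there is no reading.
- eyes.get_calibration(name): a dict with "intrinsics" (3x3 intrinsics, pixels), "R" (3x3) and "t" (3): a world point X has camera coordinates R X + t; the wrist camera has in their place "mount" (4x4, takes a point from camera to tool coordinates, whose origin is the TCP and whose axes are the flange's). Camera axes: x right, y down, z forward; pixel columns grow to the right and rows downward; lengths in mm; the calibration is good to about 2 mm. The wrist camera is an equidistant fisheye: a pixel r from the principal point sees the ray r / f radians off the axis. A picture is of the moment at which its call begins: read the wrist's pose just before it. get_calibration takes no time and is no camera call.
- job.hand_in(): hands the job in; it is judged then, once.
Trained networks look in the newest picture that a camera, given by its name, has taken for a name from the list of things; names that differ only in an ending like _2 or _b are one class to them, and where a whole thing is asked for, a point or a joint stands for the part that bears it (a point fixed in the world has none). Each returns a list of dicts, best first, with "confidence" (0 to 1); they miss things now and then, are a little off and sometimes report something else, mostly with a low value. They report only what shows in the picture. A call takes as long as a camera call.
- models.boxes_of(name, camera): "xyz" ([x, y, z] in mm, in world coordinates, good to about 4 mm: the middle of the surface that is visible of it).
- models.cut_out(name, camera): "pixels" (384x512 bool, what is visible of it).
- models.place_of(name, camera): "xyz" ([x, y, z] in mm, in world coordinates, good to about 4 mm: a listed point, or the origin of a listed thing).
The state is a dict: "time": time; "joint_pos": joint angles; "qd": joint speeds; "joint_efforts": joint torques, N m; "tool_pos": TCP position; "tcp_rot": TCP orientation; "ft_force": force on the tool from outside, world axes, zero at the start; "wrist_torque": the same for the moment, N m; "finger_gap": finger opening in mm; "grip_force": force on a finger pad.
Only numpy, scipy, OpenCV 4.12 (cv2) and the standard library are available. Lean on these libraries where they do the work, as an engineer would, in place of code of your own. Each camera call takes 0.05 s, during which the arm holds its last target. There are 200 camera calls.

## Task

Take the steel tipping pan by its black handle, reach it in under the low clear shelf and tip it sideways so that the grinding ball rolls out of it into the blue bowl, without knocking the shelf or pushing the blue bowl away. Then set the empty pan upright on the table again, about where it stood, and let go of it.

Things in the scene. Friction and masses are not known exactly. Their poses are not given: they have to be found in the camera images.
- pan: Steel pan, 0.2 kg. Origin mid-underside, z up, handle along -x. Trough 70 (x) by 110 mm (y): flat 20 mm strip, 3 mm thick, then 20 degree slopes up to open lips at y = +-55, height 19 mm; ball rolls out well at 40-45 degrees tilt. End walls at x = +-35: 60 wide, 40 tall. Black grip 18 wide (y), 22 tall, x = -80 to -190, mid-height 45 mm above the underside; pinch from above at x = -130.
- ball: Terracotta-red ceramic grinding ball, 32 mm across, 45 g, lying in the pan's trough at the start. Origin: its centre.
- blue_bowl: Deep blue glazed round bowl, 140 mm across the rim, 50 mm tall, 0.45 kg, loose on the table under the shelf, its centre about 55 mm in from the shelf's front edge. Origin: centre of its underside. A white bowl of the same size stands beside it, on either side.
- shelf: Fixed low shelf: clear acrylic board 190 deep (x), 480 wide (y), 10 mm thick, steel strip on its front edge; underside 170 mm above the table; 12 mm plywood panels close its two ends, front and back are open. Origin: on the table under the board's centre; x points inward, front edge (facing the robot) at x = -95 mm, y along it. Books to 75 mm tall on its ends.

How it is judged (in metres and radians):
On the way, in this order (a step that is already met when the one before it is completed fails the run):
1. the pan, lifted over the blue bowl's side of the shelf, is tilted more than 20 degrees with the ball not yet in the bowl (angle between pan's own z axis and vertical above 0.35 rad and horizontal distance between pan and blue_bowl below 0.12 m and height (world z) of pan above 0.03 m), for 0.05 s.
2. the ball is in the blue bowl (horizontal distance between ball and blue_bowl below 0.06 m and height (world z) of ball below 0.048 m), for 0.2 s.
At the end, for the whole second after the job is handed in: The ball lies in the blue bowl (its centre within 60 mm of the bowl's axis and less than 48 mm above the table), the bowl stands upright, and the pan stands still and upright (within 8 degrees) on the table, within 100 mm of where it started (all of step 2 and angle between each of blue_bowl, pan's own z axis and vertical below 0.15 rad and height (world z) of pan below 0.01 m and distance of pan from where it was at the start of the episode below 0.1 m and linear speed of pan below 0.03 m/s); the robot touches nothing.
It fails at once if the shelf is knocked (more than 8 N) by the pan or the robot (contact force between any of pan, the fingers, the arm and shelf above 8 N).
It fails at once if the blue bowl is pushed more than 40 mm or tipped over (distance of blue_bowl from where it was at the start of the episode above 0.04 m or angle between blue_bowl's own z axis and vertical above 0.5 rad).
It also fails if it takes over 58 s, if anything falls off the work surface, if the arm or the gripper's body presses on something with over 40 N, if the wrist force passes 120 N, or if a joint passes its speed limit or range.

## Working session

There is one attempt and no reset: what is moved stays moved. The work goes in short steps, Python scripts to look and compute and a tool call to move; the robot and the scene stay as the last step left them, time stands still between calls to the robot, and variables do not carry over. Pictures are saved under pics/ and viewed, at most 10 in all, crops included, and the job is handed in when it is done.

Besides the shell and the picture viewer there is one more tool, called after ">>>" as a command line: name --pt "numbers of a row" for each row, then --argument value for the rest. apply_moves: Moves the arm, as the interface text tells. Its arguments: {"type":"object","properties":{"rows":{"type":"array"},"fingers":{"type":"number"},"grip_force":{"type":"number"}},"required":["rows"]}

```bash
mkdir -p pics; cat > h.py <<'E'
import numpy as np,cv2
from scipy.spatial.transform import Rotation as Ro
from bench import sense,eyes,job,models
def world(cam,uv,d):
    c=eyes.get_calibration(cam);K=np.array(c["intrinsics"]);R=np.array(c["R"]);t=np.array(c["t"])
    uv=np.atleast_2d(uv);d=np.atleast_1d(d)
    p=np.c_[uv,np.ones(len(uv))]@np.linalg.inv(K).T*d[:,None]
    return (p-t)@R
def cloud(cam,mask,dep):
    v,u=np.nonzero(mask&(dep>0));return world(cam,np.c_[u,v],dep[v,u])
E
python3 - <<'E'
from h import *
np.set_printoptions(precision=1,suppress=True)
s=sense();print(s)
ims=[]
for c in("scene","side"):
    im,d=eyes.snapshot(c);ims.append(im)
    for n in("pan","ball","blue_bowl","shelf"):
        for k in models.place_of(n,c)[:2]:print(c,n,np.array(k["xyz"]),round(k["confidence"],2))
    for n in("pan","blue_bowl","ball"):
        m=models.cut_out(n,c)
        if m:
            P=cloud(c,m[0]["pixels"],d);print(n,"cut",len(P),m[0]["confidence"],np.percentile(P,[2,50,98],axis=0).ravel() if len(P) else '')
    cv2.imwrite(f"pics/{c}0.png",im[:,:,::-1])
    np.save(f"d_{c}.npy",d)
E
```

```text
{'time': 0.0, 'joint_pos': array([-75.5,   7.5,  85.3,  -0. ,  87.3,  -4.9]), 'qd': array([-0. , -0.1, -0.1,  0.1, -0. , -0. ]), 'joint_efforts': array([ -0. , -56.9, -50.1,  -0. ,   0. ,  -0. ]), 'tool_pos': array([ 198.7, -565.6,  230.3]), 'tcp_rot': array([-179.9,   -0. ,   19.4]), 'ft_force': array([-0.1,  0.1, -0.1]), 'wrist_torque': array([ 0. ,  0.1, -0. ]), 'grip_force': 0.0, 'finger_gap': 84.9499656630439}
scene pan [ 542.6 -367.9    0.3] 0.78
scene ball [ 536.5 -363.3   20. ] 0.57
scene blue_bowl [621.8  31.3   4. ] 0.62
pan cut 1367 0.72 [ 411.6 -412.6    0.4  519.9 -343.    16.8  584.4 -232.2   56.6]
blue_bowl cut 428 0.59 [556.6 -10.8   9.7 573.9  30.9  27.4 587.9  79.8  50.4]
ball cut 102 0.56 [ 522.7 -365.8   15.8  535.8 -353.    27.5  548.6 -343.9   34. ]
side ball [ 536.4 -362.5   17.3] 0.57
side blue_bowl [624.3  31.    0.5] 0.73
pan cut 1884 0.91 [ 410.5 -416.     0.9  522.1 -351.2   16.8  588.  -237.2   57.4]
blue_bowl cut 986 0.8 [557.5 -25.1   3.2 593.7  36.9  19.  618.6  90.9  50.9]
ball cut 151 0.74 [ 521.3 -373.     6.1  533.9 -356.9   29.7  548.4 -345.7   34.7]
```

View pics/scene0.png

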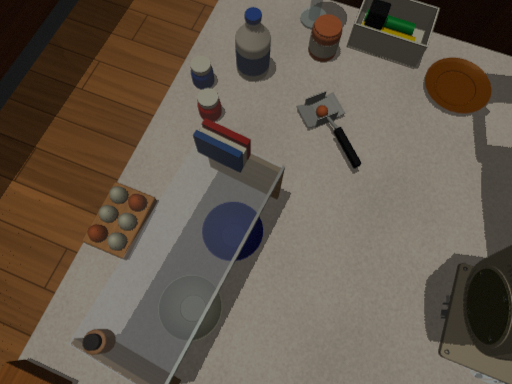

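View pics/side0.png

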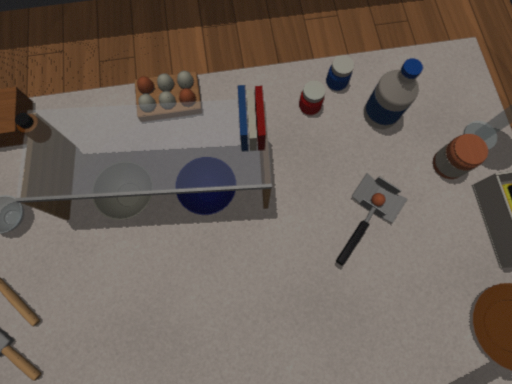

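```bash
python3 - <<'E'
from h import *
np.set_printoptions(precision=1,suppress=True)
for c in("scene","side"):
    im,d=eyes.snapshot(c)
    k=models.cut_out("pan",c)[0]["pixels"]
    v,u=np.nonzero(k&(d>0));P=world(c,np.c_[u,v],d[v,u]);g=im[v,u].max(1)<70
    G=P[g&(P[:,2]>30)];T=G[G[:,2]>50]
    for A,n in((G,"grip"),(T,"top")):
        mu=A.mean(0);w,V=np.linalg.eigh(np.cov(A[:,:2].T));a=V[:,1];s=(A[:,:2]-mu[:2])@a
        print(c,n,len(A),mu,"dir",np.degrees(np.arctan2(a[1],a[0])),"ends",mu[:2]+a*np.percentile(s,1),mu[:2]+a*np.percentile(s,99),"zmax",np.percentile(A[:,2],97))
    for n in("blue_bowl",):
        P=cloud(c,models.cut_out(n,c)[0]["pixels"],d);Q=P[P[:,2]>46]
        A=np.c_[2*Q[:,:2],np.ones(len(Q))];r=np.linalg.lstsq(A,(Q[:,:2]**2).sum(1),rcond=None)[0];print(c,"rim",len(Q),r[:2],np.sqrt(r[2]+r[0]**2+r[1]**2))
    # all cloud: steel strip at 165..185
    P=cloud(c,np.ones_like(d,bool),d);S=P[(P[:,2]>160)&(P[:,2]<190)&(P[:,0]>400)&(P[:,1]>-350)&(P[:,1]<450)]
    print(c,"strip z",len(S),np.percentile(S,[1,50,99],axis=0).ravel() if len(S) else '')
E
```

```text
scene grip 478 [ 458.4 -279.7   48.8] dir 135.06499764127315 ends [ 565.1 -386.2] [ 407.6 -228.9] zmax 57.135838298234795
scene top 300 [ 443.4 -267.    54.3] dir 135.1446457875558 ends [ 482.1 -305.5] [ 406.5 -230.3] zmax 57.85760562871007
scene rim 77 [623.2  31.5] 66.7268582991574
scene strip z 23520 [570.5 -94.  175.7 671.7 162.  178.8 781.8 358.4 182.4]
side grip 481 [ 456.7 -282.    51.9] dir 135.07992819359583 ends [ 563.7 -388.7] [ 406.2 -231.7] zmax 57.9122340232585
side top 390 [ 442.9 -268.7   55.4] dir 135.40222111952605 ends [ 481.7 -307. ] [ 406.2 -232.5] zmax 58.0375473386952
side rim 170 [622.4  28.5] 66.22873170670915
side strip z 20810 [ 566.8 -104.3  175.3  663.6  134.7  180.2  779.   360.5  183.4]
```

The scene picture shows the pan at about (322,110) with its handle running to (347,150). The blue bowl is at (233,230) under the clear shelf and the white bowl at (190,307). The side picture agrees: pan (380,198), blue bowl (206,185), and the end panel at (267,170) close to the blue bowl. I'll therefore bring the pan in on the +y side, over the white bowl, and tip it toward -y.

```bash
cat >> h.py <<'E'
def rot(r,p,y): return Ro.from_euler("xyz",[r,p,y],degrees=True)
def plan(wps,start=None):
    "wps: list of (pos, Rotation, rows). prints rows in tool axes, rounded, with error carried"
    s=sense();p=np.array(s["tool_pos"],float);R=rot(*s["tcp_rot"])
    if start is not None:p,R=np.array(start[0],float),start[1]
    out=[]
    for q,Q,n in wps:
        p0,R0=p,R;rv=(R0.inv()*Q).as_rotvec()
        for i in range(1,n+1):
            tp=p0+(np.array(q)-p0)*i/n;tR=R0*Ro.from_rotvec(rv*i/n)
            d=np.round(R.inv().apply(tp-p),0);w=np.round((R.inv()*tR).as_rotvec(),3)
            out.append([*map(float,d),*map(float,w)]);p=p+R.apply(d);R=R*Ro.from_rotvec(w)
    while len(out)%5:out.append([0]*6)
    for i in range(0,len(out),5):print(str([[("%g"%x) for x in r] for r in out[i:i+5]]).replace("'",""))
E
python3 - <<'E'
from h import *
np.set_printoptions(precision=1,suppress=True)
for c in("scene","side"):
    d=np.load(f"d_{c}.npy");P=cloud(c,np.ones_like(d,bool),d)
    S=P[(P[:,2]>172)&(P[:,2]<187)&(P[:,0]>500)&(P[:,0]<850)&(P[:,1]>-150)&(P[:,1]<420)]
    # front edge: min x per y bin
    F=np.array([[np.percentile(S[m,0],1),y] for y in range(-60,330,20) if (m:=abs(S[:,1]-y)<10).sum()>20])
    print(c,F.T[0],np.polyfit(F[:,1],F[:,0],1),cv2.minAreaRect(S[:,:2].astype(np.float32)))
plan([((447,-272,110),rot(180,0,-45),9),((447,-272,110),rot(180,0,-45),1)])
E
```

```text
scene [562.8 564.9 566.5 568.7 570.7 572.7 574.6 576.5 578.8 580.4 582.2 584.2
 586.6 588.2 590.3 592.  594.2 596.2 598.  599.9] [  0.1 568.7] ((675.808349609375, 125.77266693115234), (480.63275146484375, 191.3258056640625), 84.40727996826172)
side [562.  563.7 565.8 568.  570.  571.7 573.8 575.6 577.9 579.6 581.6 583.7
 585.1 587.5 589.4 591.  593.2 595.1 597.  598.9] [  0.1 567.9] ((675.43994140625, 124.81590270996094), (481.1533203125, 192.6221466064453), 84.4196548461914)
[[37, -22, 13, 0, 0, 0.125], [34, -26, 14, 0, 0, 0.125], [30, -30, 13, 0, 0, 0.124], [26, -34, 14, 0, 0, 0.125], [22, -36, 13, 0, 0, 0.125]]
[[18, -39, 14, 0, 0, 0.125], [12, -41, 13, 0, 0, 0.125], [7, -43, 14, 0, 0, 0.124], [2, -42, 13, 0, 0, 0.125], [-0, -0, 0, 0, 0, 0]]
```

>>> apply_moves --pt "37 -22 13 0 0 0.125" --pt "34 -26 14 0 0 0.125" --pt "30 -30 13 0 0 0.124" --pt "26 -34 14 0 0 0.125" --pt "22 -36 13 0 0 0.125" --fingers 60 --grip_force 100

```text
time: 1.72
tool_pos: [336.9, -401.8, 164.0]
tcp_rot: [180.0, -0.0, -16.6]
ft_force: [-0.6, -1.3, -1.0]
finger_gap: 60.0
grip_force: 0.0
```

>>> apply_moves --pt "18 -39 14 0 0 0.125" --pt "12 -41 13 0 0 0.125" --pt "7 -43 14 0 0 0.124" --pt "2 -42 13 0 0 0.125" --pt "0 0 0 0 0 0"

```text
time: 2.35
tool_pos: [447.9, -269.8, 109.1]
tcp_rot: [-180.0, 0.1, -44.9]
ft_force: [-1.2, -1.3, 0.2]
finger_gap: 59.8
grip_force: 0.0
```

```bash
python3 - <<'E'
from h import *
np.set_printoptions(precision=1,suppress=True)
s=sense();print(s["time"],s["tool_pos"],s["tcp_rot"],s["joint_pos"],s["finger_gap"])
T=np.eye(4);T[:3,:3]=rot(*s["tcp_rot"]).as_matrix();T[:3,3]=s["tool_pos"]
im,d=eyes.snapshot("wrist");c=eyes.get_calibration("wrist");print(models.boxes_of("pan","wrist")[:1])
K=np.array(c["intrinsics"]);v,u=np.nonzero((d>0)&(im.max(2)<70))
x=(u-K[0,2])/K[0,0];y=(v-K[1,2])/K[1,1];r=np.hypot(x,y);z=d[v,u];k=np.tan(r)/np.maximum(r,1e-9)*z
C=np.c_[x*k,y*k,z,np.ones(len(z))];P=(T@np.array(c["mount"])@C.T).T[:,:3]
g=P[(P[:,2]>50)&(P[:,2]<64)&(P[:,0]>380)&(P[:,0]<500)&(P[:,1]>-330)&(P[:,1]<-210)]
mu=g.mean(0);w,V=np.linalg.eigh(np.cov(g[:,:2].T));a=V[:,1];t=(g[:,:2]-mu[:2])@a
n=(g[:,:2]-mu[:2])@V[:,0];print(len(g),mu,np.degrees(np.arctan2(a[1],a[0])),mu[:2]+a*np.percentile(t,1),mu[:2]+a*np.percentile(t,99),np.percentile(n,[2,98]),np.percentile(g[:,2],[50,97]))
cv2.imwrite("pics/w1.png",im[:,:,::-1])
E
```

```text
2.35 [ 447.9 -269.8  109.1] [-180.     0.1  -44.9] [-36.7   1.1 105.1   0.   74.   98.1] 59.76771359762441
[{'xyz': [518.9, -343.0, 17.2], 'confidence': 0.85}]
3264 [ 446.7 -273.4   54.9] 134.84147917268172 [ 483.2 -310.1] [ 408.6 -235.1] [-8.5  8. ] [55.  56.3]
```

View pics/w1.png

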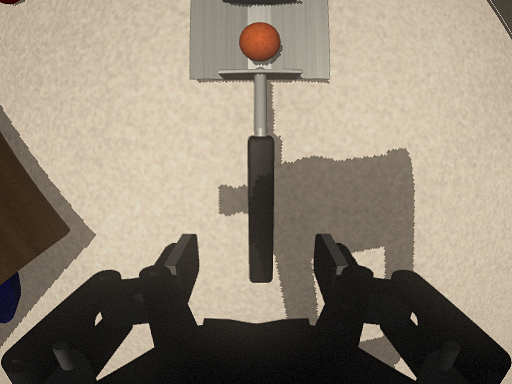

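The wrist picture shows the handle at column 261, midway between the fingers at 197 and 320, and the ball resting in the trough at (260,42). I'll go down and grip.

>>> apply_moves --pt "6 2 20 0 0 0" --pt "0 0 25 0 0 0" --pt "0 0 20 0 0 0" --pt "0 0 14 0 0 0" --pt "0 0 4 0 0 0"

```text
time: 3.08
tool_pos: [449.3, -278.6, 26.8]
tcp_rot: [180.0, 0.0, -45.0]
ft_force: [-0.6, 0.5, 0.6]
finger_gap: 59.7
grip_force: 0.0
```

>>> apply_moves --pt "0 0 0 0 0 0" --pt "0 0 0 0 0 0" --pt "0 0 0 0 0 0" --pt "0 0 0 0 0 0" --pt "0 0 0 0 0 0" --fingers 0 --grip_force 100

```text
time: 3.7
tool_pos: [450.6, -278.4, 27.9]
tcp_rot: [-180.0, -0.1, -45.0]
ft_force: [0.2, 1.0, 4.9]
finger_gap: 16.2
grip_force: 97.5
```

>>> apply_moves --pt "0 0 0 0 0 0" --pt "0 0 0 0 0 0" --pt "0 0 -2 0 0 0" --pt "0 0 -6 0 0 0" --pt "0 0 -10 0 0 0"

```text
time: 4.32
tool_pos: [448.9, -277.3, 44.6]
tcp_rot: [180.0, 0.2, -45.0]
ft_force: [-0.3, -0.1, -2.8]
finger_gap: 16.5
grip_force: 97.5
```

```bash
python3 - <<'E'
from h import *
np.set_printoptions(precision=3,suppress=True)
print(np.array(eyes.get_calibration("wrist")["mount"]))
st=((449.5,-277.5,45),rot(180,0,-45))
Y=rot(180,0,-45)
plan([((449,-277,116),Y,4),((435,-250,117),Y,2),((375,-60,117),Y,9),((370,35,117),rot(180,0,-25),5),((372,130,117),rot(180,0,-5.6),5)],st)
E
```

```text
[[   0.001   -0.965   -0.263   67.65 ]
 [   1.       0.001   -0.      -0.349]
 [   0.      -0.263    0.965 -141.836]
 [   0.       0.       0.       1.   ]]
[[-0, 0, -18, 0, 0, 0], [-0, 0, -18, 0, 0, 0], [-1, 0, -17, 0, 0, 0], [0, 0, -18, 0, 0, 0], [-14, -5, -1, 0, 0, 0]]
[[-15, -4, -0, 0, 0, 0], [-20, -10, -0, 0, 0, 0], [-19, -10, -0, 0, 0, 0], [-20, -11, -0, 0, 0, 0], [-19, -10, -0, 0, 0, 0]]
[[-20, -10, -0, 0, 0, 0], [-20, -10, -0, 0, 0, 0], [-19, -11, -0, 0, 0, 0], [-20, -10, -0, 0, 0, 0], [-19, -10, -0, 0, 0, 0]]
[[-14, -13, -0, -0, 0, -0.07], [-14, -13, -0, -0, 0, -0.07], [-12, -15, -0, -0, 0, -0.069], [-11, -15, -0, -0, 0, -0.07], [-10, -17, -0, -0, 0, -0.07]]
[[-8, -17, -0, -0, 0, -0.068], [-6, -18, -0, -0, 0, -0.067], [-6, -18, -0, -0, 0, -0.068], [-4, -19, -0, -0, 0, -0.068], [-2, -19, -0, -0, 0, -0.068]]
```

>>> apply_moves --pt "0 0 -18 0 0 0" --pt "0 0 -18 0 0 0" --pt "-1 0 -17 0 0 0" --pt "0 0 -18 0 0 0" --pt "-14 -5 -1 0 0 0"

```text
time: 4.95
tool_pos: [444.1, -264.9, 119.8]
tcp_rot: [-180.0, -0.2, -45.0]
ft_force: [0.1, 0.5, -2.5]
finger_gap: 16.9
grip_force: 97.5
```

>>> apply_moves --pt "-15 -4 0 0 0 0" --pt "-20 -10 0 0 0 0" --pt "-19 -10 0 0 0 0" --pt "-20 -11 0 0 0 0" --pt "-19 -10 0 0 0 0"

```text
time: 5.58
tool_pos: [407.3, -164.4, 115.9]
tcp_rot: [180.0, 0.1, -45.0]
ft_force: [-0.3, -0.3, -1.8]
finger_gap: 16.4
grip_force: 97.6
```

>>> apply_moves --pt "-20 -10 0 0 0 0" --pt "-20 -10 0 0 0 0" --pt "-19 -11 0 0 0 0" --pt "-20 -10 0 0 0 0" --pt "-19 -10 0 0 0 0"

```text
time: 6.2
tool_pos: [373.9, -59.5, 115.8]
tcp_rot: [180.0, 0.1, -45.0]
ft_force: [-0.0, -0.5, -3.2]
finger_gap: 16.5
grip_force: 97.6
```

>>> apply_moves --pt "-14 -13 0 0 0 -0.07" --pt "-14 -13 0 0 0 -0.07" --pt "-12 -15 0 0 0 -0.069" --pt "-11 -15 0 0 0 -0.07" --pt "-10 -17 0 0 0 -0.07"

```text
time: 6.82
tool_pos: [369.1, 35.6, 115.9]
tcp_rot: [180.0, 0.1, -24.8]
ft_force: [0.4, 0.1, -3.2]
finger_gap: 15.9
grip_force: 97.6
```

>>> apply_moves --pt "-8 -17 0 0 0 -0.068" --pt "-6 -18 0 0 0 -0.067" --pt "-6 -18 0 0 0 -0.068" --pt "-4 -15 0 0 0 -0.068" --pt "-2 -12 0 0 0 -0.068"

```text
time: 7.45
tool_pos: [369.3, 119.6, 116.1]
tcp_rot: [180.0, 0.1, -5.4]
ft_force: [-1.1, 0.3, -2.3]
finger_gap: 16.5
grip_force: 97.6
```

```bash
python3 - <<'E'
from h import *
np.set_printoptions(precision=1,suppress=True)
s=sense();print(s["time"],s["tool_pos"],s["tcp_rot"],s["joint_pos"])
im,d=eyes.snapshot("side")
for n in("pan","ball","blue_bowl"):
    for k in models.place_of(n,"side")[:1]:print(n,np.array(k["xyz"]),k["confidence"])
for n in("pan","ball"):
    m=models.cut_out(n,"side")
    if m:P=cloud("side",m[0]["pixels"],d);print(n,np.percentile(P,[2,50,98],axis=0))
cv2.imwrite("pics/s2.png",im[:,:,::-1])
E
```

```text
7.45 [369.3 119.6 116.1] [180.    0.1  -5.4] [ 10.4 -22.7 124.9   0.   77.8 105.7]
pan [493.3 107.5  87.8] 0.79
ball [509.9 113.8 104.1] 0.65
blue_bowl [627.1  32.2  -0.2] 0.83
pan [[325.6  55.4   1. ]
 [484.8 111.8 100.4]
 [528.6 161.3 144.2]]
ball [[494.8  98.7  90.6]
 [506.8 111.  116.4]
 [522.1 125.5 121.8]]
```

View pics/s2.png

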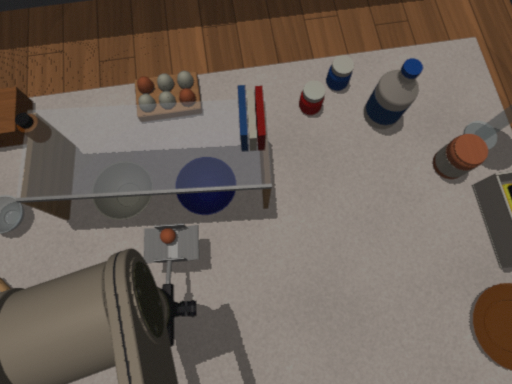

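The side picture shows the pan at (170,243), level in front of the shelf, with the ball in it at (168,237). The shelf edge is at row 190 and the blue bowl at (206,185) hasn't moved. Next I'll plan the reach in and the tip.

```bash
cat >> h.py <<'E'
OFF=np.array([124,0,27.])
def tcp(pan,yaw,tilt):
    R=rot(0,0,yaw)*rot(tilt,0,0)*rot(180,0,0);return np.array(pan)-R.apply(OFF),R
E
python3 - <<'E'
from h import *
def w(pan,tilt,n,yaw=-5.6):return (*tcp(pan,yaw,tilt),n)
T=(611,112,97)
plan([w((505,109,92),0,1),w((600,112,97),0,6),w((611,112,97),0,1),w((611,112,97),0,2)])
print()
plan([w((611,112,97),a,1) for a in (3,8,13,18,23,28,33,37,40,42)],tcp(T,-5.6,0))
E
```

```text
[[11, -4, -2, 0, 0, -0.001], [16, -2, -1, 0, 0, 0], [15, -2, -1, 0, 0, 0], [16, -2, -0, 0, 0, 0], [16, -2, -1, 0, 0, 0]]
[[15, -2, -1, 0, 0, 0], [16, -2, -1, 0, 0, 0], [11, -1, 0, 0, 0, 0], [-0, 0, 0, 0, 0, 0], [-0, 0, 0, 0, 0, 0]]

[[-0, 1, 0, 0.052, 0, 0], [0, 3, 0, 0.088, -0, 0], [0, 2, 0, 0.087, -0, -0], [-0, 3, 0, 0.087, 0, 0], [0, 2, 0, 0.087, 0, 0]]
[[0, 2, 1, 0.088, 0, -0], [0, 3, -0, 0.087, 0, 0], [-0, 1, -0, 0.07, -0, -0], [-0, 2, -0, 0.052, -0, -0], [-0, 1, -0, 0.035, 0, -0]]
```

>>> apply_moves --pt "11 -4 -2 0 0 0" --pt "16 -2 -2 0 0 0" --pt "15 -2 -1 0 0 0" --pt "16 -2 -1 0 0 0" --pt "16 -2 -1 0 0 0"

```text
time: 8.38
tool_pos: [447.1, 123.4, 124.4]
tcp_rot: [-180.0, -0.0, -5.6]
ft_force: [0.1, 0.2, -2.2]
finger_gap: 16.6
grip_force: 97.7
```

>>> apply_moves --pt "15 -2 0 0 0 0" --pt "16 -2 0 0 0 0" --pt "11 -1 0 0 0 0" --pt "0 0 0 0 0 0" --pt "0 0 0 0 0 0"

```text
time: 9.0
tool_pos: [487.6, 124.5, 124.1]
tcp_rot: [180.0, 0.0, -5.6]
ft_force: [-1.4, -0.1, -1.7]
finger_gap: 16.2
grip_force: 97.8
```

```bash
python3 - <<'E'
from h import *
np.set_printoptions(precision=1,suppress=True)
s=sense();print(s["time"],s["tool_pos"],s["tcp_rot"],s["joint_pos"],s["ft_force"])
print(np.array(s["tool_pos"])+rot(*s["tcp_rot"]).apply(OFF), tcp((611,112,97),-5.6,0)[0])
im,d=eyes.snapshot("side")
for n in("pan","ball","blue_bowl"):
    for k in models.place_of(n,"side")[:1]:print(n,np.array(k["xyz"]),k["confidence"])
im2,d=eyes.snapshot("scene")
for n in("pan","ball","blue_bowl"):
    for k in models.place_of(n,"scene")[:1]:print(n,np.array(k["xyz"]),k["confidence"])
cv2.imwrite("pics/s3.png",np.hstack([im[100:330,20:400],im2[120:350,90:470]])[:,:,::-1])
E
```

```text
9.0 [487.6 124.5 124.1] [180.    0.   -5.6] [  8.5  -3.  107.5   0.   75.6 104.1] [-1.4 -0.1 -1.7]
[611.  112.4  97. ] [487.6 124.1 124. ]
pan [609.1 112.9  96.9] 0.97
blue_bowl [624.6  33.4  -0.2] 0.81
pan [614.6 110.2  98.3] 0.79
```

View pics/s3.png

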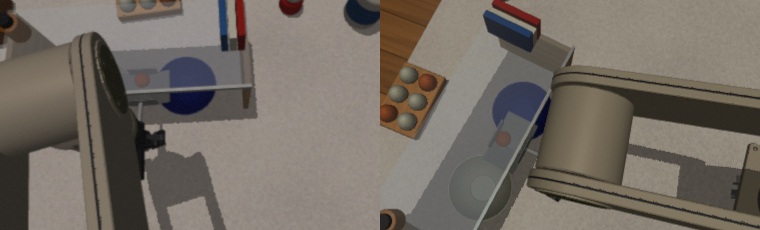

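The picture shows the pan under the shelf at (148,82) in the left crop, with the ball still in it at (141,78). The bowl hasn't moved and the wrist is well in front of the edge. Now I'll tip it.

>>> apply_moves --pt "0 1 0 0.052 0 0" --pt "0 3 0 0.088 0 0" --pt "0 2 0 0.087 0 0" --pt "0 3 0 0.087 0 0" --pt "0 2 0 0.087 0 0"

```text
time: 10.02
tool_pos: [487.1, 113.5, 122.9]
tcp_rot: [-156.9, -0.1, -5.6]
ft_force: [-0.3, 0.2, -2.5]
finger_gap: 16.7
grip_force: 97.8
```

>>> apply_moves --pt "0 2 1 0.088 0 0" --pt "0 3 0 0.087 0 0" --pt "0 1 0 0.07 0 0" --pt "0 2 0 0.052 0 0" --pt "0 1 0 0.035 0 0"

```text
time: 10.65
tool_pos: [486.3, 106.0, 116.9]
tcp_rot: [-138.0, -0.0, -5.6]
ft_force: [-0.2, -0.1, -1.7]
finger_gap: 16.9
grip_force: 97.8
```

>>> apply_moves --pt "0 0 0 0 0 0" --pt "0 0 0 0 0 0" --pt "0 0 0 0 0 0" --pt "0 0 0 0 0 0" --pt "0 0 0 0 0 0"

```text
time: 11.28
tool_pos: [486.2, 106.7, 117.2]
tcp_rot: [-138.0, -0.0, -5.5]
ft_force: [0.5, -0.1, -1.5]
finger_gap: 16.1
grip_force: 97.8
```

```bash
python3 - <<'E'
from h import *
np.set_printoptions(precision=1,suppress=True)
s=sense();print(s["time"],s["tool_pos"],s["tcp_rot"],s["joint_pos"],s["ft_force"])
print(np.array(s["tool_pos"])+rot(*s["tcp_rot"]).apply(OFF))
I=[]
for c in("side","scene"):
    im,d=eyes.snapshot(c);I.append(im)
    for n in("pan","ball","blue_bowl"):
        for k in models.place_of(n,c)[:1]:print(c,n,np.array(k["xyz"]),k["confidence"])
im,im2=I
cv2.imwrite("pics/s4.png",np.hstack([im[100:330,20:400],im2[120:350,90:470]])[:,:,::-1])
def w(pan,tilt,n,yaw=-5.6):return (*tcp(pan,yaw,tilt),n)
plan([w((611,112,97),a,1) for a in (34,26,18,10,0)]+[w((492,118,90),0,7),w((490,120,90),0,3)])
E
```

```text
11.275 [486.2 106.7 117.2] [-138.    -0.    -5.5] [-22.5   1.5 114.6  40.4  81.3  60.3] [ 0.5 -0.1 -1.5]
[611.4 112.7  97.2]
side pan [612.5 113.3  98.4] 0.65
side blue_bowl [624.4  32.8  -1.2] 0.75
scene pan [616.8 115.1  97.5] 0.56
[[-0, -3, -0, -0.14, 0, 0], [-0, -4, 0, -0.139, 0, 0], [-0, -4, 0, -0.14, 0, 0], [-0, -4, 1, -0.139, 0, 0], [-0, -4, 0, -0.175, 0, 0]]
[[-17, 1, 1, -0, 0, 0], [-17, 0, 1, -0, 0, 0], [-17, 1, 1, -0, 0, 0], [-17, 1, 1, -0, 0, 0], [-17, 1, 1, -0, 0, 0]]
[[-17, 0, 1, -0, 0, 0], [-17, 1, 1, -0, 0, 0], [-1, -1, 0, -0, 0, 0], [-1, -0, 0, -0, 0, 0], [-0, -1, 0, -0, 0, 0]]
```

View pics/s4.png

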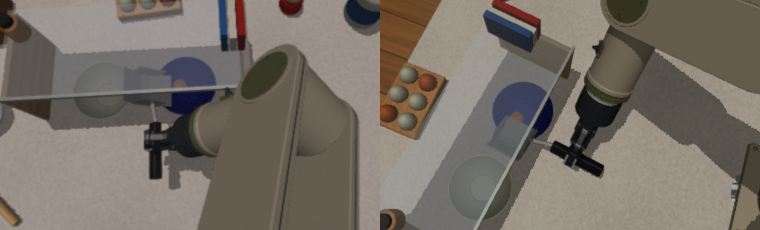

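The ball shows at (180,85) in the left crop and (517,118) in the right, right beside the pan lip. I'll triangulate it by colour to see whether it's in the bowl.

```bash
python3 - <<'E'
from h import *
np.set_printoptions(precision=1,suppress=True)
A=[];b=[]
for c,(x0,y0,x1,y1) in(("side",(180,160,225,210)),("scene",(205,210,260,265))):
    im,d=eyes.snapshot(c);h=im.astype(int)[y0:y1,x0:x1];m=(h[...,0]>h[...,2]+15)
    v,u=np.nonzero(m);print(c,len(u),u.mean()+x0,v.mean()+y0,np.ptp(u),np.ptp(v))
    k=eyes.get_calibration(c);P=np.array(k["intrinsics"])@np.c_[k["R"],k["t"]];
    for r,q in((0,u.mean()+x0),(1,v.mean()+y0)):
        e=P[r]-q*P[2];e/=np.linalg.norm(e[:3]);A.append(e[:3]);b.append(-e[3])
X=np.linalg.lstsq(np.array(A),np.array(b),rcond=None)[0];print(X,np.array(A)@X-b)
E
```

```text
side 105 204.73333333333335 189.72380952380954 30 29
scene 92 232.5326086956522 240.1195652173913 38 29
[623.2  40.4   0.6] [-1.8  4.  -2.5 -3.7]
```

The ball is low and near the bowl's centre (623, 40), so it's in the bowl. I'll level the pan and back out.

>>> apply_moves --pt "0 -3 0 -0.14 0 0" --pt "0 -4 0 -0.139 0 0" --pt "0 -4 0 -0.14 0 0" --pt "0 -4 1 -0.139 0 0" --pt "0 -4 0 -0.175 0 0"

```text
time: 12.4
tool_pos: [488.2, 123.5, 125.0]
tcp_rot: [179.8, -0.1, -5.7]
ft_force: [-1.1, -0.3, -2.6]
finger_gap: 16.2
grip_force: 97.9
```

>>> apply_moves --pt "-10 1 0 0 0 0" --pt "-17 0 1 0 0 0" --pt "-17 1 1 0 0 0" --pt "-17 1 1 0 0 0" --pt "-17 1 1 0 0 0"

```text
time: 13.02
tool_pos: [408.3, 126.8, 119.3]
tcp_rot: [-179.8, 0.1, -5.6]
ft_force: [0.8, -0.1, -1.7]
finger_gap: 16.1
grip_force: 98.0
```

>>> apply_moves --pt "-17 0 1 0 0 0" --pt "-17 1 1 0 0 0" --pt "-6 0 0 0 0 0" --pt "0 0 0 0 0 0" --pt "0 0 0 0 0 0"

```text
time: 13.65
tool_pos: [370.4, 130.0, 118.2]
tcp_rot: [-180.0, -0.0, -5.6]
ft_force: [-0.0, -0.3, -1.9]
finger_gap: 16.4
grip_force: 98.0
```

```bash
python3 - <<'E'
from h import *
np.set_printoptions(precision=1,suppress=True)
s=sense();print(s["time"],s["tool_pos"],s["tcp_rot"],s["ft_force"],np.array(s["tool_pos"])+rot(*s["tcp_rot"]).apply(OFF))
eyes.snapshot("side")
for n in("pan","ball","blue_bowl"):
    for k in models.place_of(n,"side")[:1]:print(n,np.array(k["xyz"]),k["confidence"])
Y=rot(180,0,-45)
plan([((370,35,117),rot(180,0,-25),5),((375,-60,117),Y,5),((435,-250,117),Y,9),((450,-277,116),Y,1),((450,-277,35),Y,5)])
E
```

```text
13.65 [370.4 130.  118.2] [-180.    -0.    -5.6] [-0.  -0.3 -1.9] [493.8 118.   91.2]
pan [496.3 116.8  91.5] 0.56
blue_bowl [626.8  32.7   0.2] 0.7
[[2, 19, 0, -0, 0, 0.068], [3, 19, 0, -0, 0, 0.068], [4, 18, 1, -0, 0, 0.067], [6, 18, -0, -0, 0, 0.068], [7, 18, 0, -0, 0, 0.068]]
[[9, 17, 0, -0, 0, 0.07], [10, 16, 0, -0, 0, 0.07], [11, 15, 0, -0, 0, 0.069], [12, 15, 0, -0, 0, 0.07], [13, 14, 0, -0, 0, 0.07]]
[[20, 10, -0, -0, 0, 0], [19, 10, -0, -0, 0, 0], [20, 11, -0, -0, 0, 0], [20, 10, -0, -0, 0, 0], [19, 10, -0, -0, 0, 0]]
[[20, 10, -0, -0, 0, 0], [20, 10, -0, -0, 0, 0], [20, 11, -0, -0, 0, 0], [19, 10, -0, -0, 0, 0], [30, 8, 1, -0, 0, 0]]
[[-0, 0, 16, -0, 0, 0], [-0, 0, 16, -0, 0, 0], [-0, 0, 17, -0, 0, 0], [-0, 0, 16, -0, 0, 0], [-0, 0, 16, -0, 0, 0]]
```

>>> apply_moves --pt "2 19 0 0 0 0.068" --pt "3 19 0 0 0 0.068" --pt "4 18 1 0 0 0.067" --pt "6 18 0 0 0 0.068" --pt "7 18 0 0 0 0.068"

```text
time: 14.48
tool_pos: [370.2, 34.5, 117.1]
tcp_rot: [-180.0, 0.0, -25.1]
ft_force: [0.7, 0.1, -1.9]
finger_gap: 16.2
grip_force: 98.1
```

>>> apply_moves --pt "9 17 0 0 0 0.07" --pt "10 16 0 0 0 0.07" --pt "11 15 0 0 0 0.069" --pt "12 15 0 0 0 0.07" --pt "13 14 0 0 0 0.07"

```text
time: 15.1
tool_pos: [374.5, -60.4, 117.1]
tcp_rot: [-180.0, 0.0, -45.1]
ft_force: [0.8, 0.3, -1.6]
finger_gap: 16.1
grip_force: 98.1
```

>>> apply_moves --pt "20 10 0 0 0 0" --pt "19 10 0 0 0 0" --pt "20 11 0 0 0 0" --pt "20 10 0 0 0 0" --pt "19 10 0 0 0 0"

```text
time: 15.72
tool_pos: [407.9, -166.0, 116.9]
tcp_rot: [-180.0, 0.0, -45.0]
ft_force: [-0.2, -0.4, -1.8]
finger_gap: 16.3
grip_force: 98.0
```

>>> apply_moves --pt "20 10 0 0 0 0" --pt "20 10 0 0 0 0" --pt "20 11 0 0 0 0" --pt "19 10 0 0 0 0" --pt "30 8 1 0 0 0"

```text
time: 16.35
tool_pos: [450.2, -277.5, 115.7]
tcp_rot: [-180.0, 0.0, -45.0]
ft_force: [-0.4, 0.1, -1.4]
finger_gap: 16.6
grip_force: 98.0
```

>>> apply_moves --pt "0 0 16 0 0 0" --pt "0 0 16 0 0 0" --pt "0 0 17 0 0 0" --pt "0 0 16 0 0 0" --pt "0 0 16 0 0 0"

```text
time: 16.98
tool_pos: [449.8, -276.5, 33.8]
tcp_rot: [180.0, 0.0, -45.0]
ft_force: [0.4, 0.5, -2.0]
finger_gap: 16.4
grip_force: 98.1
```

>>> apply_moves --pt "0 0 3 0 0 0" --pt "0 0 1 0 0 0" --pt "0 0 1 0 0 0" --pt "0 0 0 0 0 0" --pt "0 0 0 0 0 0"

```text
time: 17.6
tool_pos: [450.3, -277.1, 30.5]
tcp_rot: [-180.0, -0.0, -45.0]
ft_force: [0.2, -0.1, -2.0]
finger_gap: 16.3
grip_force: 98.0
```

>>> apply_moves --pt "0 0 1 0 0 0" --pt "0 0 1 0 0 0" --pt "0 0 1 0 0 0" --pt "0 0 0 0 0 0" --pt "0 0 0 0 0 0"

```text
time: 18.23
tool_pos: [450.0, -276.8, 27.9]
tcp_rot: [-180.0, 0.0, -45.0]
ft_force: [-6.1, 4.3, 8.9]
finger_gap: 16.3
grip_force: 99.7
```

Contact with the table. I'll release slowly and go up.

>>> apply_moves --pt "0 0 0 0 0 0" --pt "0 0 0 0 0 0" --pt "0 0 0 0 0 0" --pt "0 0 0 0 0 0" --pt "0 0 0 0 0 0" --fingers 60

```text
time: 18.85
tool_pos: [450.0, -276.9, 27.0]
tcp_rot: [-180.0, 0.0, -45.0]
ft_force: [-0.7, 0.1, 0.5]
finger_gap: 60.3
grip_force: 0.0
```

>>> apply_moves --pt "0 0 -5 0 0 0" --pt "0 0 -15 0 0 0" --pt "0 0 -30 0 0 0" --pt "0 0 -40 0 0 0" --pt "0 0 -40 0 0 0"

```text
time: 19.48
tool_pos: [450.1, -276.9, 159.5]
tcp_rot: [-180.0, -0.1, -45.0]
ft_force: [0.5, 0.6, -0.4]
finger_gap: 60.2
grip_force: 0.0
```

>>> apply_moves --pt "-30 0 0 0 0 0" --pt "-30 0 0 0 0 0" --pt "-20 0 0 0 0 0" --pt "0 0 0 0 0 0" --pt "0 0 0 0 0 0"

```text
time: 20.1
tool_pos: [394.1, -220.9, 158.0]
tcp_rot: [-180.0, -0.1, -45.0]
ft_force: [0.4, -0.5, -0.4]
finger_gap: 60.1
grip_force: 0.0
```

```bash
python3 - <<'E'
from h import *
np.set_printoptions(precision=1,suppress=True)
s=sense();print(s["time"],s["tool_pos"],s["ft_force"],s["finger_gap"])
I=[]
for c in("side","scene"):
    im,d=eyes.snapshot(c);I.append(im)
    for n in("pan","ball","blue_bowl"):
        for k in models.place_of(n,c)[:2]:print(c,n,np.array(k["xyz"]),k["confidence"])
im,im2=I
cv2.imwrite("pics/s5.png",np.hstack([im[80:330,20:420],im2[80:330,90:490]])[:,:,::-1])
E
```

```text
20.1 [ 394.1 -220.9  158. ] [ 0.4 -0.5 -0.4] 60.05454098613622
side pan [ 538.9 -365.     1.4] 0.57
side blue_bowl [622.7  34.    2.2] 0.57
scene pan [ 539.3 -366.4    4.5] 0.62
scene blue_bowl [622.3  29.7  -0.7] 0.64
```

View pics/s5.png

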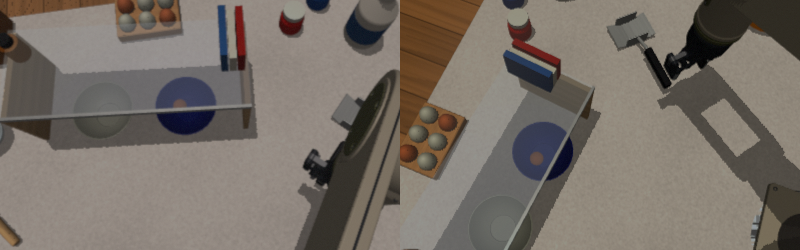

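The ball lies in the blue bowl at (180,104) left and (536,158) right. The pan is back upright and empty at (630,30) right, and the gripper is clear of it.

```bash
python3 -c "
from bench import job;print(job.hand_in())"
```

```text
the job is handed in; nothing more can be done
None
```

I tipped the ball into the blue bowl and set the empty pan back upright within a few millimetres of where it started, then let go and handed the job in at about 20 s; no result came back, but the last pictures showed everything in place.

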